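# Close and lock the lampshade length gauge

### The job

Two identical length gauges lie on the table of this lamp workshop; a ribbed lampshade stands on the round seat of one of them. On that gauge, slide the stop along its rail until its pad just meets the lampshade (touching it gently or a few millimetres short), and then turn the clamp knob clockwise fully home to lock the stop there. The lampshade must stay standing on its seat and must not be pressed hard.

Things in the scene. Friction and masses are not known exactly. Their poses are not given: they have to be found in the camera images.
- gauge_grip (a point): Centre of the clamp knob's bar, on its upright turning axis, 71 mm above the table. Black bar, flat sides, 44 long, 14 wide, 54 to 88 mm above the table, on a 40 mm round metal collar (45 to 55 mm) on the grey stop (56 x 50, top 44 mm). x along the bar, z up; turns with the knob; loose, the bar lies along the rail. Held by this bar, the stop slides with 2 to 4 N; turning takes 0.1 to 0.3 N m.
- gauge_pad (a point): Centre of the front face of the stop's black pad (50 wide, 24 to 62 mm above the table). Fixed to the stop, 100 mm from the knob's axis along the rail, by a flat arm (top 42 mm above the table). x points along the rail to the lampshade, z up. The stop travels 150 mm along x; it starts 40 to 120 mm short of the lampshade.
- shade: Centre of the underside of the lampshade: lilac, ribbed, upright, loose, about 180 g, 105 mm high with a black cap, round, radius 45 mm over its lower 62 mm, narrower above. It stands on a cork seat 16 mm above the table, an end block close behind it. In line with the rail within 4 mm: the pad meets it when its axis is 45 mm from the pad's face.
- gauge_knob (a joint): Turn of the clamp knob, rad, growing clockwise seen from above: 0 loose, 1.4 at its stop (tight); starts at 0 to 0.2. From about 1 rad on it presses a shoe on the rail and the stop no longer slides freely. It stays where it is left.

How it is judged:
On the way:
1. the stop's pad is within 15 mm of the lampshade while the knob is still loose (below 0.8 rad) (horizontal distance between gauge_pad and shade below 0.06 m and value of joint gauge_knob below 0.8 rad), for 0.1 s.
At the end, for the whole second after the job is handed in: The pad's face is no more than 15 mm from the lampshade, the clamp knob is turned tight (beyond 1.15 rad of its 1.4), and the lampshade stands upright on its seat, within 30 mm of where it started (horizontal distance between gauge_pad and shade below 0.06 m and value of joint gauge_knob above 1.15 rad and angle between shade's own z axis and vertical below 0.1 rad and distance of shade from where it was at the start of the episode below 0.03 m); the robot touches nothing.
It fails at once if the lampshade is pressed with more than 15 N (contact force between shade and anything else above 15 N).
It fails at once if the lampshade is tipped over by more than 25 degrees (angle between shade's own z axis and vertical above 0.44 rad).
It also fails if it takes over 38 s, if anything falls off the work surface, if the arm or the gripper's body presses on something with over 40 N, if the wrist force passes 120 N, or if a joint passes its speed limit or range.

### The arm

A 6-joint arm with a two-finger parallel gripper is mounted at the origin on the work surface. World frame = base frame: x ahead of the robot, y to its left, z up, the work surface at z = 0. Lengths are in m, angles in rad, forces in N, time in s.
With the tool pointing down it reaches from about 0.275 to 0.775 m from the base axis. Payload 14.6 kg.
Tool frame: the origin (TCP) lies at the very end of the fingers, on their centre line; the grasp point (between the pads) lies 19 mm behind it; z points along the fingers, y is the direction in which the jaws open and shut (so a half turn about z gives the same grasp; the last joint's range is limited). The gripper opens to 85 mm and grips with 20 to 120 N. Pads are 22 mm wide; open, the fingers measure 114 mm over their backs; the gripper's body (76 mm by 85 mm) begins 54 mm behind the grasp point. The pads swing forward as they close: fully open they stand 13 mm farther back than shut.
Start: joints at [1.189, 0.263, -0.048, 1.259, 0, 1.415], TCP at [0.118, 0.512, 0.231] pointing down, gripper open.
Joint ranges: [-2.65, 2.65], [-0.89, 1.7], [-1.18, 1.37], [-2.13, 2.11], [-1.35, 1.29], [-3.14, 3.14]. Speed limits (rad/s): [1.89, 1.89, 2.57, 2.79, 3.14, 3.14].

### API

Orientations are given as a rotation vector (axis times angle).
In Python, from cell import readout, cams, close_job, spotter gives the robot as it stands.
- The arm moves only by the tool servo_tool, never from a script. Its argument "moves" is a list of rows, each a list of 5 numbers: the shift along the world's x, y, z in units of 25 mm (1.0 is 25 mm), then the turn about the world's z in units of 5 degrees (1.0 is 5 degrees), then the closure in counts, from 0 (fully open) to 255 (shut). A call has 1 to 12 rows; each row shifts and turns the commanded pose from where the row before left it; what a row does not reach is not made up. A row lasts 1/12 s, in which the tool goes at most 41.7 mm and 7.16 degrees, less where a joint would pass 70% of its speed; a pose out of reach is approached as far as the arm can. A call is refused whole if a number of a shift passes 1 or a number of a turn 1, either way. A call with a gripper value outside its range is refused whole. The fingers move at their own pace and stop on an object; the grip force is fixed at half the most. Time passes only in rows, so rows that do not move let the fingers close. It gives the time, the measured TCP pose, the force and the opening at its end, in the units of the state.
- readout.read_state(): the state, without advancing time (a new reading comes with each control period).
- cams.camera(name): name is "scene" or "top" or "wrist"; returns a dict with "color" (420x560x3 uint8, blue, green, red), "K" (3x3 intrinsics, pixels), "D" ([k1, k2, p1, p2, k3] as OpenCV has them; the pictures are not rectified), "eye" and "rotation" of the camera in the world; the wrist camera has in their place "tool_from_camera" (4x4, takes a point from camera to tool coordinates, whose origin is the TCP and whose axes are the flange's). Camera axes: x right, y down, z forward; pixel columns grow to the right and rows downward; lengths in m; the calibration is good to about 2 mm. A picture is of the moment at which its call begins: read the wrist's pose just before it. There is no depth.
- close_job(): hands the job in, once; it reports no verdict.
Trained networks look in a picture, given as the dict that the camera call returned (one of the last four; its "shot" number tells which), for a name from the list of things; names that differ only in an ending like _2 or _b are one class to them, and where a whole thing is asked for, a point or a joint stands for the part that bears it (a point fixed in the world has none). Each returns a list of dicts, best first, with "score" (0 to 1); they miss things now and then, are a little off and sometimes report something else, mostly with a low value. They report only what shows in the picture. A call takes as long as a camera call.
- spotter.find_in(picture, name): "at" ([x, y, z] in m, in world coordinates, good to about 4 mm: the middle of the surface that is visible of it).
- spotter.masks_of(picture, name): "pixels" (420x560 bool, what is visible of it).
- spotter.mark_of(picture, name): "at" ([x, y, z] in m, in world coordinates, good to about 4 mm: a listed point, or the origin of a listed thing).
The state is a dict: "time_s": time; "joint_positions": joint angles; "dq": joint speeds; "tau": joint torques, N m; "tool_pos": TCP position; "tool_rot": TCP orientation; "ft_force": force on the tool from outside, world axes, zero at the start; "torque": the same for the moment, N m; "grip_width": opening from 0.0 (shut) to 1.0 (fully open).
Only numpy, scipy, OpenCV 4.12 (cv2) and the standard library are available. Lean on these libraries where they do the work, as an engineer would, in place of code of your own. Each camera call takes 0.05 s, during which the arm holds its last target. There are 200 camera calls.

## Working session

There is one attempt and no reset: what is moved stays moved. The work goes in short steps, Python scripts to look and compute and a tool call to move; the robot and the scene stay as the last step left them, time stands still between calls to the robot, and variables do not carry over. Pictures are saved under pics/ and viewed, about 8 in all and at most 12, crops included, and the job is handed in when it is done.

Besides the shell and the picture viewer there is one more tool, called after ">>>" by a JSON object that holds its "method" and its "body", one argument or row to a line. servo_tool: Moves the arm, as the interface text tells. Its arguments: {"type":"object","properties":{"moves":{"type":"array","items":{"type":"array","items":{"type":"number"}}}},"required":["moves"]}

```bash
mkdir -p pics; ls; python3 - <<'E'
from cell import readout,cams,spotter
import cv2,numpy as np
s=readout.read_state();print(s['time_s'],s['tool_pos'],s['tool_rot'],s['grip_width'])
ims=[]
for n in ("scene","top"):
    p=cams.camera(n);ims.append(p["color"])
    for t in ("gauge_grip","gauge_pad","shade"):
        print(n,t,[(np.round(d["at"],4).tolist(),round(d["score"],2)) for d in spotter.mark_of(p,t)][:4])
cv2.imwrite("pics/a.png",cv2.resize(np.hstack(ims),(800,300)))
cv2.imwrite("pics/top.png",ims[1])
E
```

```text
pics
0.0 [0.11795883 0.51131703 0.23082782] [-3.55448800e-01 -3.12109274e+00  1.55947017e-03] 1.000546237871664
scene gauge_grip [([0.5214, -0.225, 0.0741], 0.65)]
scene gauge_pad [([0.6137, -0.2057, 0.047], 0.98)]
scene shade [([0.7232, -0.1838, 0.0181], 0.71)]
top gauge_grip [([0.5224, -0.2275, 0.0737], 0.97)]
top gauge_pad [([0.6169, -0.206, 0.0406], 0.83)]
top shade [([0.7237, -0.1836, 0.0146], 0.7)]
```

View pics/a.png

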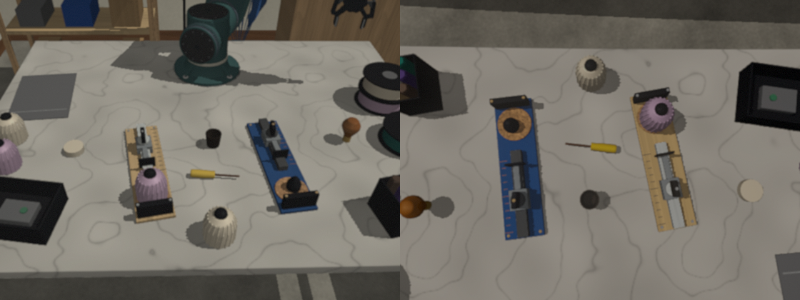

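View pics/top.png

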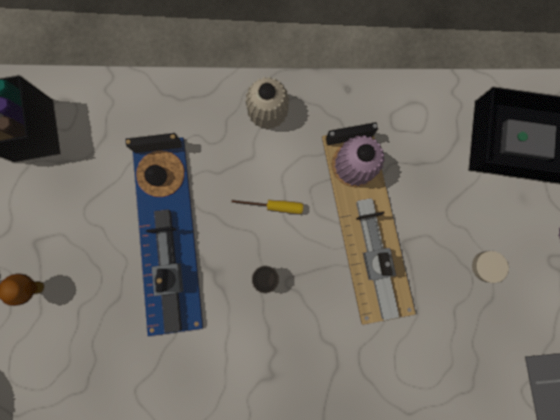

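The overview shows the lilac shade on the wooden gauge. In the top view, its knob is at about (382,265), the pad at (370,215) and the shade at (360,160). These match the marks: grip (0.522,-0.226), rail heading about 12°, gap about 61 mm. I'm moving over the knob now.

>>> {"method": "servo_tool", "body": {
  "moves": [
    [0.54,-0.98,0,0.15,0],
    [0.54,-0.98,0,0.15,0],
    [0.54,-0.98,0,0.15,0],
    [0.54,-0.98,0,0.15,0],
    [0.54,-0.98,0,0.15,0],
    [0.54,-0.98,0,0.15,0],
    [0.54,-0.98,0,0.15,0],
    [0.54,-0.98,0,0.15,0],
    [0.54,-0.98,0,0.15,0],
    [0.54,-0.98,0,0.15,0],
    [0.54,-0.98,0,0.15,0],
    [0.54,-0.98,0,0.15,0]
  ]
}}

```text
time_s: 1.4
tool_pos: [0.2804, 0.2163, 0.2314]
tool_rot: [0.108, 3.139, 0.0]
ft_force: [0.3, 0.5, 0.9]
grip_width: 0.999
```

>>> {"method": "servo_tool", "body": {
  "moves": [
    [0.54,-0.98,0,0.15,0],
    [0.54,-0.98,0,0.15,0],
    [0.54,-0.98,0,0.15,0],
    [0.54,-0.98,0,0.15,0],
    [0.54,-0.98,0,0.15,0],
    [0.54,-0.98,0,0.15,0],
    [0.54,-0.98,0,0.15,0],
    [0.54,-0.98,0,0.15,0],
    [0.54,-0.98,0,0.15,0],
    [0.54,-0.98,0,0.15,0],
    [0.54,-0.98,0,0.15,0],
    [0.54,-0.98,0,0.15,0]
  ]
}}

```text
time_s: 2.4
tool_pos: [0.4425, -0.0779, 0.2313]
tool_rot: [-0.138, 3.138, -0.0]
ft_force: [0.4, 0.3, 0.1]
grip_width: 0.999
```

>>> {"method": "servo_tool", "body": {
  "moves": [
    [0.54,-0.98,0,0.15,0],
    [0.54,-0.98,0,0.15,0],
    [0.54,-0.98,0,0.15,0],
    [0.54,-0.98,0,0.15,0],
    [0.54,-0.98,0,0.15,0],
    [0.54,-0.98,0,0.15,0],
    [0,0,0,0,0]
  ]
}}

```text
time_s: 2.98
tool_pos: [0.5248, -0.2272, 0.2303]
tool_rot: [0.258, -3.131, 0.001]
ft_force: [-0.0, -0.1, -0.8]
grip_width: 1.003
```

```bash
cat > h.py <<'E'
from cell import readout,cams,spotter
import cv2,numpy as np
from scipy.spatial.transform import Rotation as R
def wrist():
    s=readout.read_state();p=cams.camera("wrist")
    T=np.eye(4);T[:3,:3]=R.from_rotvec(s['tool_rot']).as_matrix();T[:3,3]=s['tool_pos']
    return s,p,T@np.array(p["tool_from_camera"])
def to_plane(p,M,uv,z):
    n=cv2.undistortPoints(np.float64(uv).reshape(-1,1,2),np.array(p["K"]),np.array(p["D"])).reshape(-1,2)
    d=np.c_[n,np.ones(len(n))]@M[:3,:3].T
    return M[:3,3]+d*((z-M[2,3])/d[:,2])[:,None]
E
python3 - <<'E'
from h import *
s,p,M=wrist()
print(s['tool_pos'],M[:3,3])
for t in ("gauge_grip","gauge_pad","shade"):
    print(t,[(np.round(d["at"],4).tolist(),round(d["score"],2)) for d in spotter.mark_of(p,t)][:4])
cv2.imwrite("pics/w.png",p["color"])
E
```

```text
[ 0.52475567 -0.22718668  0.23027163] [ 0.44440004 -0.23982493  0.37308568]
gauge_grip [([0.5226, -0.2279, 0.0701], 0.87)]
gauge_pad [([0.6136, -0.2049, 0.0397], 0.97)]
shade [([0.7234, -0.1878, 0.0196], 0.66)]
```

View pics/w.png

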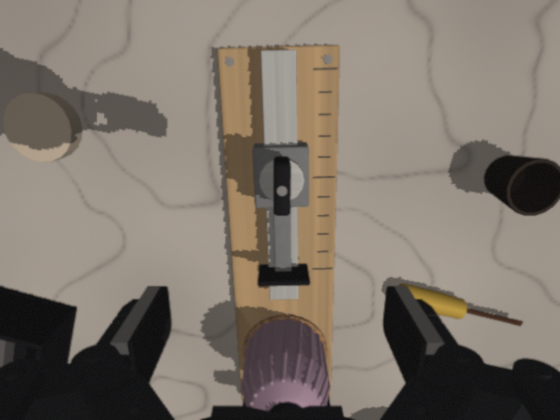

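The wrist view shows the knob bar running from (281,157) to (282,214), the pad at (284,275) and the shade from row 318 down. I'll compute directions from these.

```bash
python3 - <<'E'
from h import *
s,p,M=wrist()
def an(a,b,z):
    q=to_plane(p,M,[a,b],z);d=q[1]-q[0];print(np.round(q,4).tolist(),np.degrees(np.arctan2(d[1],d[0])),np.linalg.norm(d))
an((282,155),(282,204),.088)   # bar top
an((219,50),(240,385),.012);an((338,47),(331,385),.012)
an((262,52),(270,298),.025);an((295,52),(298,298),.025)
an((259,270),(308,268),.062)
for t in("shade","gauge_pad"):
    for d in spotter.masks_of(p,t)[:1]:
        v,u=np.nonzero(d["pixels"]);print(t,u.min(),u.max(),v.min(),v.max())
E
python3 - <<'E'
import cv2
i=cv2.imread("pics/w.png")[130:330,200:370];cv2.imwrite("pics/wc.png",cv2.resize(i,None,fx=3,fy=3,interpolation=2))
E
```

```text
[[0.49, -0.2237, 0.088], [0.5287, -0.2171, 0.088]] 9.713952910033724 0.03933810559718404
[[0.419, -0.2919, 0.012], [0.7864, -0.2236, 0.012]] 10.53404577632 0.3736955885027054
[[0.3991, -0.1876, 0.012], [0.7683, -0.1147, 0.012]] 11.169688216576422 0.3763519179616729
[[0.4154, -0.2531, 0.025], [0.6533, -0.2079, 0.025]] 10.764788453886405 0.24215498347684802
[[0.4107, -0.225, 0.025], [0.6484, -0.1784, 0.025]] 11.101835012207511 0.2422031848284913
[[0.6033, -0.2256, 0.062], [0.5938, -0.1812, 0.062]] 102.04573155443593 0.04548540760505777
shade 237 324 320 410
gauge_pad 247 304 143 286
```

View pics/wc.png

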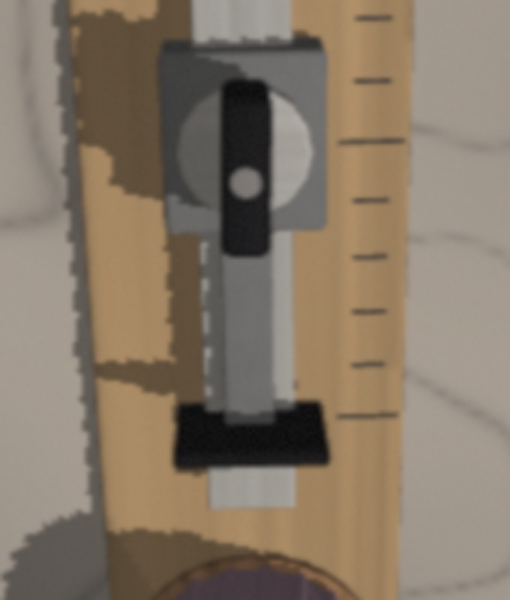

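```bash
python3 - <<'E'
from h import *
s,p,M=wrist()
print(np.round(p["K"],1).tolist(),np.round(p["D"],3),s['tool_pos'],s['tool_rot']);print(np.round(p["tool_from_camera"],4));print(np.round(M,4))
def proj(q,M):
    Mi=np.linalg.inv(M);return cv2.projectPoints(np.float64([q]),cv2.Rodrigues(Mi[:3,:3])[0],Mi[:3,3],np.array(p["K"]),np.array(p["D"]))[0].ravel()
for q in ([.5226,-.2279,.0701],[.6136,-.2049,.0397],[.7234,-.1878,.0196],list(s['tool_pos'])):print(q,proj(q,M))
print(to_plane(p,M,[(282,191)],.088))
t=cams.camera("top")
Mt=np.eye(4);Mt[:3,:3]=np.array(t["rotation"]);Mt[:3,3]=t["eye"]
# earlier top picture: pin/bar top, rail end corners
print(t["eye"]);print(to_plane(t,Mt,[(384,263),(380,265)],.088));print(to_plane(t,Mt,[(366,200),(389,317)],.025))
E
```

```text
[[373.8, 0.0, 276.8], [0.0, 373.8, 213.5], [0.0, 0.0, 1.0]] [-0.015  0.     0.     0.     0.   ] [ 0.52278392 -0.2226937   0.23162392] [-2.61314751e-01  3.13045659e+00 -2.29223521e-04]
[[-8.000e-04 -9.477e-01 -3.191e-01  8.130e-02]
 [ 1.000e+00 -7.000e-04 -3.000e-04  6.000e-04]
 [ 1.000e-04 -3.191e-01  9.477e-01 -1.428e-01]
 [ 0.000e+00  0.000e+00  0.000e+00  1.000e+00]]
[[-1.650e-01  9.347e-01  3.150e-01  4.424e-01]
 [ 9.863e-01  1.564e-01  5.250e-02 -2.356e-01]
 [-2.000e-04  3.193e-01 -9.477e-01  3.744e-01]
 [ 0.000e+00  0.000e+00  0.000e+00  1.000e+00]]
[0.5226, -0.2279, 0.0701] [270.11804951 188.48113944]
[0.6136, -0.2049, 0.0397] [278.86637342 271.58019232]
[0.7234, -0.1878, 0.0196] [277.5092598  350.43116322]
[np.float64(0.5227839174679141), np.float64(-0.2226936991357848), np.float64(0.23162391684345285)] [275.54883129 286.5459964 ]
[[ 0.51836361 -0.21873561  0.088     ]]
[ 0.51998015 -0.01283122  0.80876323]
[[-0.20078308 -0.73359446  0.088     ]
 [-0.20078308 -0.73359446  0.088     ]]
[[-0.26378308 -0.79659446  0.025     ]
 [-0.26378308 -0.79659446  0.025     ]]
```

The arm was still settling: y was −0.2272 for the picture, and −0.2227 by the next reading. I'll re-measure with it settled.

```bash
python3 - <<'E'
from h import *
s,p,M=wrist()
print(s['tool_pos'],s['tool_rot'],np.abs(s['dq']).max())
for t in ("gauge_grip","gauge_pad","shade"):
    print(t,[(np.round(d["at"],4).tolist(),round(d["score"],2)) for d in spotter.mark_of(p,t)][:1])
c=p["color"];print(readout.read_state()['tool_pos'])
np.save("p.npy",M)
cv2.imwrite("pics/w2.png",cv2.resize(c[130:330,200:370],None,fx=3,fy=3,interpolation=2))
E
```

```text
[ 0.52291329 -0.2228854   0.23160749] [-2.61140439e-01  3.13037392e+00 -3.63185045e-04] 0.0015666414928566812
gauge_grip [([0.5222, -0.2258, 0.066], 0.61)]
gauge_pad [([0.6179, -0.2054, 0.0362], 0.6)]
shade [([0.7234, -0.1859, 0.0169], 0.7)]
[ 0.52301933 -0.2232593   0.23138985]
```

View pics/w2.png

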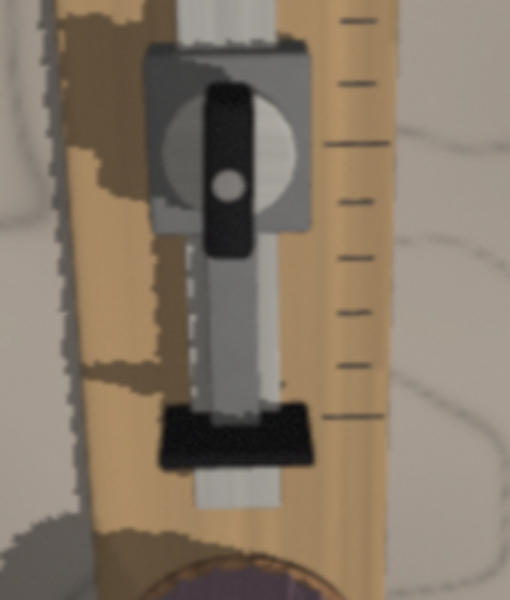

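Pin at crop (228,185), so the knob is at about (0.520, −0.224), the bar is at about 10° and the rail at about 11°. Now I'll descend and grip.

>>> {"method": "servo_tool", "body": {
  "moves": [
    [-0.12,-0.03,-0.9,0.1,0],
    [0,0,-0.9,0,0],
    [0,0,-0.9,0,0],
    [0,0,-0.9,0,0],
    [0,0,-0.9,0,0],
    [0,0,-0.8,0,0],
    [0,0,-0.8,0,0],
    [0,0,-0.7,0,0],
    [0,0,0,0,0],
    [0,0,0,0,0],
    [0,0,0,0,0]
  ]
}}

```text
time_s: 4.55
tool_pos: [0.5205, -0.2244, 0.0623]
tool_rot: [-0.274, 3.129, -0.001]
ft_force: [0.8, -0.3, 0.3]
grip_width: 1.002
```

>>> {"method": "servo_tool", "body": {
  "moves": [
    [0,0,0,0,255],
    [0,0,0,0,255],
    [0,0,0,0,255],
    [0,0,0,0,255],
    [0,0,0,0,255],
    [0,0,0,0,255],
    [0,0,0,0,255],
    [0,0,0,0,255],
    [0,0,0,0,255],
    [0,0,0,0,255]
  ]
}}

```text
time_s: 5.38
tool_pos: [0.5202, -0.2242, 0.0616]
tool_rot: [-0.274, 3.129, -0.0]
ft_force: [-1.3, -0.0, 6.3]
grip_width: 0.149
```

>>> {"method": "servo_tool", "body": {
  "moves": [
    [0.2,0.038,0,0,255],
    [0.2,0.038,0,0,255],
    [0.2,0.038,0,0,255],
    [0.2,0.038,0,0,255],
    [0.2,0.038,0,0,255],
    [0.2,0.038,0,0,255],
    [0.2,0.038,0,0,255],
    [0.2,0.038,0,0,255],
    [0,0,0,0,255],
    [0,0,0,0,255],
    [0,0,0,0,255]
  ]
}}

```text
time_s: 6.3
tool_pos: [0.5606, -0.2165, 0.0615]
tool_rot: [-0.274, 3.129, 0.0]
ft_force: [1.5, 2.2, 5.4]
grip_width: 0.153
```

```bash
python3 - <<'E'
from h import *
s,p,M=wrist();ims=[p["color"]]
print(s['tool_pos'],s['ft_force'],s['torque'])
P=[p]+[cams.camera("scene"),cams.camera("top")]
for p in P:
  for t in ("gauge_grip","gauge_pad","shade"):
    print(t,[(np.round(d["at"],4).tolist(),round(d["score"],2)) for d in spotter.mark_of(p,t)][:1])
a=P[0]["color"];b=cv2.resize(P[1]["color"][190:330,140:327],None,fx=3,fy=3)
cv2.imwrite("pics/w3.png",cv2.resize(np.hstack([a,b[:420,:560]]),(800,300)))
E
```

```text
[ 0.56055114 -0.21650679  0.06151992] [1.48432616 2.2478801  5.35268044] [ 0.41175627 -0.28683915 -0.102316  ]
gauge_grip [([0.5622, -0.2195, 0.07], 0.88)]
gauge_pad []
shade []
gauge_grip [([0.5611, -0.2166, 0.0747], 0.67)]
gauge_pad [([0.6565, -0.1974, 0.0445], 0.74)]
shade [([0.7258, -0.1836, 0.0176], 0.95)]
gauge_grip [([0.5603, -0.2161, 0.0741], 0.56)]
gauge_pad [([0.6563, -0.1958, 0.0387], 0.69)]
shade [([0.7226, -0.1883, 0.0159], 0.78)]
```

View pics/w3.png

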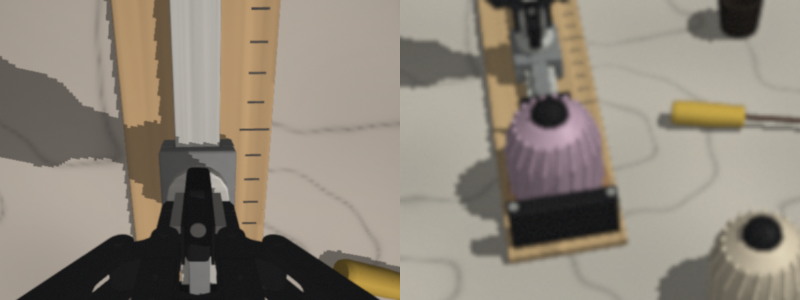

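The stop follows: grip at (0.5606,−0.2165), shade axis at about (0.7237,−0.1855), so the gap is about 21 mm. I'll go 17 mm further, slowly.

>>> {"method": "servo_tool", "body": {
  "moves": [
    [0.112,0.022,0,0,255],
    [0.112,0.022,0,0,255],
    [0.112,0.022,0,0,255],
    [0.112,0.022,0,0,255],
    [0.112,0.022,0,0,255],
    [0.112,0.022,0,0,255],
    [0,0,0,0,255],
    [0,0,0,0,255],
    [0,0,0,0,255]
  ]
}}

```text
time_s: 7.65
tool_pos: [0.5771, -0.2133, 0.0615]
tool_rot: [-0.274, 3.129, -0.0]
ft_force: [0.7, 1.8, 4.3]
grip_width: 0.157
```

```bash
python3 - <<'E'
from h import *
s=readout.read_state();print(s['tool_pos'],s['ft_force'],s['joint_positions'])
P=[cams.camera("scene"),cams.camera("top")]
for p in P:
  for t in ("gauge_grip","gauge_pad","shade"):
    print(t,[(np.round(d["at"],4).tolist(),round(d["score"],2)) for d in spotter.mark_of(p,t)][:1])
a,b=[cv2.resize(x,(400,560),interpolation=2) for x in (P[0]["color"][210:322,170:250],P[1]["color"][110:222,320:400])]
cv2.imwrite("pics/w4.png",np.hstack([a,b]))
E
```

```text
[ 0.57711395 -0.21330674  0.0615451 ] [0.74287482 1.81514345 4.32890177] [-4.86510215e-01  5.08914920e-01 -1.33984337e-01  9.27264932e-01
  2.42946227e-04 -6.61171806e-01]
gauge_grip [([0.5774, -0.2127, 0.0732], 0.5)]
gauge_pad [([0.6698, -0.1938, 0.0469], 0.84)]
shade [([0.7246, -0.186, 0.0149], 0.57)]
gauge_grip [([0.5788, -0.2156, 0.072], 0.55)]
gauge_pad [([0.6727, -0.1956, 0.0453], 0.56)]
shade [([0.7238, -0.1859, 0.0159], 0.81)]
```

View pics/w4.png

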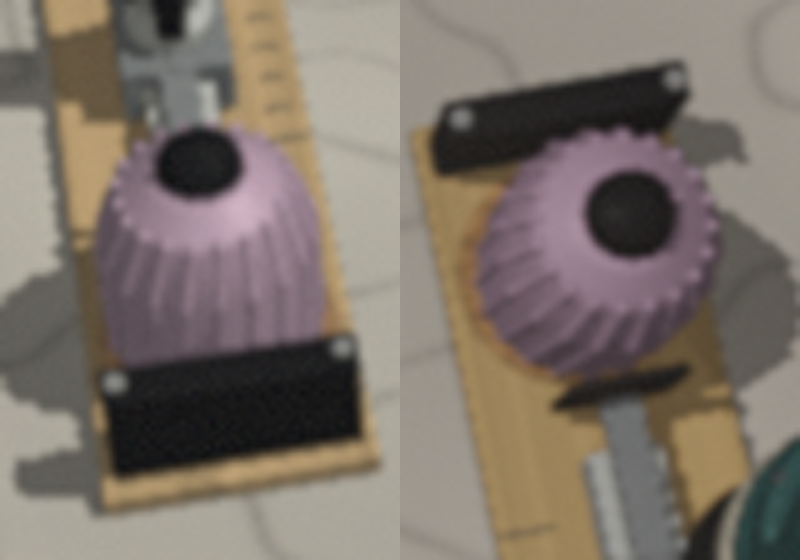

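The top crop shows the pad (630,385) standing just in front of the shade with a small gap. The kinematics give about 4 mm, and the marks 6–8 mm. The shade is upright on its seat. Now I'll turn the knob clockwise.

>>> {"method": "servo_tool", "body": {
  "moves": [
    [0,0,0,-0.8,255],
    [0,0,0,-0.8,255],
    [0,0,0,-0.8,255],
    [0,0,0,-0.8,255],
    [0,0,0,-0.8,255],
    [0,0,0,-0.8,255],
    [0,0,0,-0.8,255],
    [0,0,0,-0.8,255],
    [0,0,0,-0.8,255],
    [0,0,0,-0.8,255],
    [0,0,0,0,255]
  ]
}}

```text
time_s: 8.97
tool_pos: [0.577, -0.214, 0.0616]
tool_rot: [0.818, 3.032, -0.002]
ft_force: [-1.1, -4.0, 4.8]
grip_width: 0.148
```

>>> {"method": "servo_tool", "body": {
  "moves": [
    [0,0,0,-0.8,255],
    [0,0,0,-0.8,255],
    [0,0,0,-0.8,255],
    [0,0,0,-0.8,255],
    [0,0,0,-0.8,255],
    [0,0,0,-0.8,255],
    [0,0,0,-0.8,255],
    [0,0,0,-0.8,255],
    [0,0,0,-0.8,255],
    [0,0,0,-0.8,255],
    [0,0,0,0,255],
    [0,0,0,0,255]
  ]
}}

```text
time_s: 9.97
tool_pos: [0.5766, -0.2144, 0.0616]
tool_rot: [1.799, 2.574, -0.003]
ft_force: [-3.0, -6.9, 7.6]
grip_width: 0.158
```

```bash
python3 - <<'E'
from h import *
s=readout.read_state();r=np.array(s['tool_rot']);print(s['tool_pos'],s['ft_force'],s['torque'],2*np.degrees(np.arctan2(r[1],r[0])))
E
```

```text
[ 0.57662196 -0.21436523  0.06162877] [-3.03939322 -6.89717632  7.58432925] [-1.3819622   0.72514089  0.32875986] 110.11504390938093
```

>>> {"method": "servo_tool", "body": {
  "moves": [
    [0,0,0,-0.4,255],
    [0,0,0,-0.4,255],
    [0,0,0,0,255],
    [0,0,0,0,255]
  ]
}}

```text
time_s: 10.3
tool_pos: [0.5766, -0.2143, 0.0616]
tool_rot: [1.885, 2.512, -0.003]
ft_force: [-3.6, -7.8, 7.8]
grip_width: 0.152
```

```bash
python3 - <<'E'
from h import *
s=readout.read_state();r=np.array(s['tool_rot']);print(s['tool_pos'],s['ft_force'],s['torque'],2*np.degrees(np.arctan2(r[1],r[0])))
E
```

```text
[ 0.57660764 -0.21433014  0.06164598] [-3.64515441 -7.83910465  7.81712901] [-1.51436059  0.81200192  1.80505041] 106.21803759528856
```

The torque jumped to 1.8 N m, so the knob is at its stop. I'll release and lift.

>>> {"method": "servo_tool", "body": {
  "moves": [
    [0,0,0,0,0],
    [0,0,0,0,0],
    [0,0,0,0,0],
    [0,0,0,0,0],
    [0,0,0,0,0],
    [0,0,0,0,0],
    [0,0,0,0,0],
    [0,0,0,0,0],
    [0,0,0.2,0,0],
    [0,0,0.5,0,0],
    [0,0,0.8,0,0],
    [0,0,0.9,0,0]
  ]
}}

```text
time_s: 11.3
tool_pos: [0.5763, -0.213, 0.1217]
tool_rot: [-1.89, -2.508, 0.0]
ft_force: [0.7, -0.5, -0.8]
grip_width: 1.0
```

>>> {"method": "servo_tool", "body": {
  "moves": [
    [0,0,0.9,0,0],
    [0,0,0.9,0,0],
    [0,0,0.9,0,0],
    [0,0,0.9,0,0],
    [-0.9,0,0.5,0,0],
    [-0.9,0,0,0,0],
    [-0.9,0,0,0,0],
    [0,0,0,0,0],
    [0,0,0,0,0],
    [0,0,0,0,0],
    [0,0,0,0,0]
  ]
}}

```text
time_s: 12.22
tool_pos: [0.51, -0.2133, 0.2238]
tool_rot: [1.89, 2.509, 0.0]
ft_force: [1.1, 0.5, 0.2]
grip_width: 0.999
```

```bash
python3 - <<'E'
from h import *
s=readout.read_state();print(s['time_s'],s['tool_pos'],s['ft_force'],s['grip_width'])
P=[cams.camera("top"),cams.camera("scene"),wrist()[1]]
for p in P:
  for t in ("gauge_grip","gauge_pad","shade"):
    print(t,[(np.round(d["at"],4).tolist(),round(d["score"],2)) for d in spotter.mark_of(p,t)][:1])
a,b=[cv2.resize(x,(400,500),interpolation=2) for x in (P[2]["color"],P[0]["color"][110:285,310:450])]
cv2.imwrite("pics/w5.png",np.hstack([cv2.resize(P[2]["color"],(500,375)),cv2.resize(P[0]["color"][110:285,310:450],(300,375))]))
E
```

```text
12.2167 [ 0.51002187 -0.21334702  0.22376082] [1.1170219  0.48697903 0.20511574] 0.9993088034995722
gauge_grip [([0.5794, -0.2111, 0.0728], 0.86)]
gauge_pad [([0.6737, -0.1969, 0.0403], 0.73)]
shade [([0.7223, -0.1868, 0.0151], 0.57)]
gauge_grip [([0.5793, -0.2107, 0.0752], 0.71)]
gauge_pad [([0.6721, -0.1965, 0.0426], 0.72)]
shade [([0.7259, -0.1865, 0.015], 0.7)]
gauge_grip [([0.5799, -0.2138, 0.0689], 0.56)]
gauge_pad [([0.6732, -0.1941, 0.0385], 0.63)]
shade [([0.7226, -0.1865, 0.0165], 0.73)]
```

View pics/w5.png

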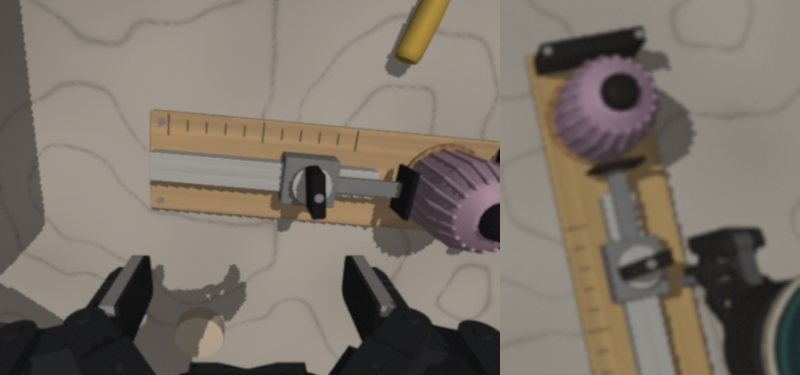

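The bar now stands crosswise to the rail (wrist view, about (316,192)), the pad is right at the shade (405,190), and the shade is upright and unmoved. The hand is clear, so I'm handing in.

```bash
python3 -c "from cell import close_job; print(close_job())"
```

```text
the job is handed in; nothing more can be done
None
```

I slid the stop on the wooden gauge about 57 mm towards the lampshade, turned the clamp knob clockwise to its end stop, released it, lifted clear and handed the job in. The arm's clock stood at about 12.4 s.

My last checks:
- **Pad gap:** the pad ends 4 to 9 mm short of the lampshade. The gripper position before turning gave about 4 mm, and the camera marks at the end gave roughly 5 to 9 mm. I did not settle which is right, but both are inside the 15 mm limit.
- **Knob:** I turned it about 84° in all, and the turning torque rose from 0.3 to 1.8 N m at the end. The bar stood crosswise to the rail in the last picture.
- **Lampshade:** it stands upright, and its mark is within about 3 mm of where it started, which is measuring noise. I felt no contact with it.
- **Robot:** the gripper is open and clear of everything, with wrist force near zero.

One measurement disagreed along the way. The first close-up was taken while the arm was still settling, so I repeated it before gripping.

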